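# Ease the sagging bolt and hold the ink cupboard ajar

## Robot

A 6-joint arm with a two-finger parallel gripper is mounted at the origin on the work surface. World frame = base frame: x ahead of the robot, y to its left, z up, the work surface at z = 0. Lengths are in m, angles in rad, forces in N, time in s.
With the tool pointing down it reaches from about 0.275 to 0.85 m from the base axis. Payload 5.2 kg.
Tool frame: the origin (TCP) lies midway between the tips of the shut fingers; the grasp point (between the pads) lies robot.grip_depth behind it (robot.grip_depth is the distance from the TCP to the grasp point, in m); z points along the fingers, y is the direction in which the jaws open and shut (so a half turn about z gives the same grasp; the last joint's range is limited). The gripper opens to 85 mm and grips with 20 to 120 N. Pads are 22 mm wide; open, the fingers measure 114 mm over their backs; the gripper's body (76 mm by 85 mm) begins 54 mm behind the grasp point. The pads swing forward as they close: fully open they stand 13 mm farther back than shut.
Start: joints at [1.037, 0.259, 1.535, -0, 1.348, -0.203], TCP at [0.179, 0.52, 0.231] pointing down, gripper open.
Joint ranges: [-3.14, 3.14], [-0.91, 2.08], [0.19, 2.58], [-1.22, 4.36], [0.22, 2.71], [-3.12, 3.12]. Speed limits (rad/s): [2.57, 2.57, 3.14, 3.14, 3.14, 3.14].

## Interface

Orientations are given as a rotation vector (axis times angle).
In Python, from plant import robot gives the robot as it stands.
- The arm moves only by the tool servo_tool, never from a script. Its arguments are lists of equal length, an entry for each row: "claw": the finger opening in m, from 0 to 0.0854; "xyz": the shift along the tool's x, y, z in m, a list of three; "turn": the turn about the tool's z in degrees. A call has 1 to 20 rows; each row shifts and turns the commanded pose from where the row before left it, along the tool's axes as they then stand; what a row does not reach is not made up. A row lasts 1/12 s, in which the tool goes at most 41.7 mm and 7.16 degrees, less where a joint would pass 70% of its speed; a pose out of reach is approached as far as the arm can. A call with a gripper value outside its range is refused whole. The fingers move at their own pace and stop on an object; the grip force is fixed at half the most. Time passes only in rows, so rows that do not move let the fingers close. It gives the time, the measured TCP pose, the force and the opening at its end, in the units of the state.
- robot.get_state(): the state, without advancing time (a new reading comes with each control period).
- robot.capture(name): name is "side" or "top" or "wrist"; returns the picture (384x512x3 uint8, blue, green, red); there is no depth.
- robot.camera_model(name): a dict with "fov_y" (degrees; the focal length in pixels is half the picture's height over the tangent of half this angle, whatever the lens; pixels are square), "cx", "cy" (the principal point, pixels), "rvec" (rotation vector, rad) and "tvec" (3), from world to camera coordinates, as OpenCV has them. Camera axes: x right, y down, z forward; pixel columns grow to the right and rows downward; lengths in m; the calibration is good to about 2 mm. A picture is of the moment at which its call begins: read the wrist's pose just before it. camera_model takes no time and is no camera call; for the wrist camera it gives the pose at the moment of the call.
- robot.job_done(): hands the job in, once; it reports no verdict.
Trained networks look in the newest picture that a camera, given by its name, has taken for a name from the list of things; names that differ only in an ending like _2 or _b are one class to them, and where a whole thing is asked for, a point or a joint stands for the part that bears it (a point fixed in the world has none). Each returns a list of dicts, best first, with "p" (0 to 1); they miss things now and then, are a little off and sometimes report something else, mostly with a low value. They report only what shows in the picture. A call takes as long as a camera call.
- robot.silhouettes(target, camera): "region" (384x512 bool, what is visible of it) and "position" ([row, column] in pixels, amid what is visible of it).
- robot.spot_point(target, camera): "position" ([row, column] in pixels: a listed point, or the origin of a listed thing).
The state is a dict: "t": time; "joint_positions": joint angles; "dq": joint speeds; "joint_efforts": joint torques, N m; "tcp_pos": TCP position; "tool_rot": TCP orientation; "contact_force": force on the tool from outside, world axes, zero at the start; "torque": the same for the moment, N m; "opening": finger opening in m.
Only numpy, scipy, OpenCV 4.12 (cv2) and the standard library are available. Lean on these libraries where they do the work, as an engineer would, in place of code of your own. Each camera call takes 0.05 s, during which the arm holds its last target. There are 200 camera calls.

## Task

Open the mesh door of the small wooden ink cupboard: its barrel bolt sags from one loose screw and the keeper's bent-up lip sits in a worn notch under the rod, so take the bolt's knob, lift the bolt over the lip while drawing it fully back, and do not force it against the keeper. Then pull the door open against its closing spring by about a hand's breadth (some 10 cm at its free edge) and finish while still holding it ajar there with the gripper, without letting go. Leave everything else on the desk and on the cupboard standing where it is.

Things in the scene. Friction and masses are not known exactly. Their poses are not given: they have to be found in the camera images.
- cupboard: Pale wooden cupboard fixed to the desk, 200 deep (its x) x 320 wide (its y) x 270 mm high; origin at the centre of its underside. Its front, with the door, looks along its own -x and lies at x = -0.100; z up. Its place and yaw vary from start to start.
- door: Inset mesh door, leaf 243 wide x 218 high x 18 mm thick, lower edge 32 mm above the desk; cupboard top 20 mm above its upper edge, flush with its face. Origin at the middle of its lower edge, in the plane of the outer face; y along the leaf to the free edge, -x out of the front. The vertical hinge line is at y = -0.122 of it. The bolt is on its outer face.
- door_hinge (a joint): Opening angle of the door, rad; 0 shut, to 1.7; grows as the free edge comes out of the front (seen from above the door turns anticlockwise). Spring hinges shut it when let go: closing moment 0.35 N m when shut, 0.5 N m per rad more as it opens. 0.42 rad is about 10 cm at the free edge.
- door_free_corner (a point): Top corner of the door's outer face at its free edge, 244 mm from the hinge line, at y = +0.122 of the door.
- knob (a point): Centre of the bolt's knob: steel cylinder 18 mm in diameter, 26 mm long, standing straight out of the door (axis along the door's x), 49 mm from the face on a 10 mm stem; the barrels beside it reach 22 mm from the face. Fixed to the 12 mm rod, 106 mm from bolt_pivot when shut. About 45 mm below the cupboard's top; it can be pinched from above across the door's y.
- bolt_pivot (a point): The loose rear screw, on the door's outer face, about which the whole bolt (152 mm plate, barrels, rod, knob) turns; 100 mm from the hinge line, 232 mm above the desk. The rod's axis passes at this height, so the bolt is level when the knob is level with this point.
- bolt_lift (a joint): Angle by which the bolt is turned up about bolt_pivot from its sagging rest, rad: 0 sagging (nose down), 0.07 level, 0.115 upper stop. It falls back to 0 under its own weight (about 2 N at the knob). While the rod is in the keeper its nose clears the lip from about 0.045 on; 0.07 lifts the knob about 7.5 mm.
- bolt_slide (a joint): How far the rod is drawn back along itself towards the hinge side (door's -y), m: 0 shut, 0.036 fully back against its stop, friction about 1.5 N. Without lifting, it catches on the lip after 2 mm. The nose is out of the keeper, and the door free, from about 0.021 on.
- lip_top (a point): Middle of the top edge of the keeper's bent-up lip, a 4 mm thick, 18 mm wide steel tongue at the keeper's door-side edge, across the rod, sitting in the 9 mm long, 6 mm deep notch under the rod; the 14 mm nose of the rod beyond the notch catches behind it.
- keeper: Steel strap keeper, 14 mm wide, 65 mm high, standing 25 mm out from the post beside the door's free edge; it surrounds the rod's nose. Origin on the post's face at the height of bolt_pivot.
- square_ink: Bystander, to be left alone: square black-ink bottle, 46 x 46 mm, 75 mm tall; origin at its underside's centre.
- dropper_ink: Bystander, to be left alone: slim brown dropper bottle, 34 mm diameter, 96 mm tall; origin at its underside's centre.
- nib_dish: Bystander, to be left alone: low white dish, 64 mm across, 20 mm high; origin at its underside's centre.
- brush: Bystander, to be left alone: flat paint brush, 200 mm long, lying on the desk; origin at its underside's centre.
- brown_jar: Bystander, to be left alone: brown glass jar, 60 mm diameter, 90 mm tall, standing on the cupboard's top towards its back; origin at its underside's centre.
- water_pot: Bystander, to be left alone: white water cup, 80 mm across, 85 mm tall; origin at its underside's centre.
- tub: Bystander, to be left alone: lidded round tub, 86 mm across, 97 mm tall; origin at its underside's centre.

How it is judged:
On the way, in this order (a step that is already met when the one before it is completed fails the run):
1. the bolt's nose is lifted clear of the lip while the rod is still in the keeper (value of joint bolt_lift above 0.035 rad and value of joint bolt_slide below 0.018 m), for 0.1 s.
2. the bolt is drawn back out of the keeper with the door still shut (value of joint bolt_slide above 0.026 m and value of joint door_hinge below 0.1 rad), for 0.1 s.
At the end, for the whole second after the job is handed in: The bolt is drawn back at least 24 mm, and the gripper's fingers hold the door or its bolt (more than 1 N) still at 0.26 to 0.62 rad open (about 6 to 15 cm at the free edge) (value of joint door_hinge between 0.26 and 0.62 rad and velocity of joint door_hinge between -0.05 and 0.05 rad/s and value of joint bolt_slide above 0.024 m and contact force between the fingers and door above 1 N); the arm keeps its last pose, push and grip.
It fails at once if the bolt is forced against the keeper (more than 40 N) (contact force between door and keeper above 40 N).
It fails at once if a bystander is shoved (over 30 mm) or knocked over (distance of any of square_ink, dropper_ink, nib_dish, brush, brown_jar, water_pot, tub from where it was at the start of the episode above 0.03 m or angle between any of square_ink, dropper_ink, nib_dish, brown_jar, water_pot, tub's own z axis and vertical above 0.6 rad).
It also fails if it takes over 38 s, if anything falls off the work surface, if the arm or the gripper's body presses on something with over 40 N, if the wrist force passes 120 N, or if a joint passes its speed limit or range.

## Working session

There is one attempt and no reset: what is moved stays moved. The work goes in short steps, Python scripts to look and compute and a tool call to move; the robot and the scene stay as the last step left them, time stands still between calls to the robot, and variables do not carry over. Pictures are saved under pics/ and viewed, and the job is handed in when it is done.

Besides the shell and the picture viewer there is one more tool, called after "Request:" by a JSON object that holds its "op" and its "data", one argument or row to a line. servo_tool: Moves the arm, as the interface text tells. Its arguments: {"type":"object","properties":{"claw":{"type":"array"},"xyz":{"type":"array"},"turn":{"type":"array"}},"required":["claw","xyz","turn"]}

```bash
mkdir -p pics; ls
cat > h.py <<'E'
import numpy as np, cv2
from plant import robot
def cam(n):
    m=robot.camera_model(n); f=192/np.tan(np.radians(m['fov_y'])/2)
    return f,m['cx'],m['cy'],cv2.Rodrigues(np.array(m['rvec'],float))[0],np.array(m['tvec'],float).ravel()
def ray(n,rc,c=None):
    f,cx,cy,R,t=c or cam(n); d=R.T@np.array([(rc[1]-cx)/f,(rc[0]-cy)/f,1]); return -R.T@t,d/np.linalg.norm(d)
def atz(n,rc,z,c=None):
    o,d=ray(n,rc,c); return o+d*(z-o[2])/d[2]
def tri(rays):
    A=sum(np.eye(3)-np.outer(d,d) for o,d in rays); b=sum((np.eye(3)-np.outer(d,d))@o for o,d in rays); return np.linalg.solve(A,b)
def proj(n,p,c=None):
    f,cx,cy,R,t=c or cam(n); q=R@np.asarray(p)+t; return np.array([cy+f*q[1]/q[2],cx+f*q[0]/q[2]])
E
python3 - <<'E'
from h import *
np.set_printoptions(precision=4,suppress=True)
print(robot.get_state(),robot.grip_depth)
for n in ['side','top','wrist']:
    im=robot.capture(n); cv2.imwrite(f'pics/{n}0.png',im)
    print(n,robot.camera_model(n), 'campos',ray(n,(192,256)))
rs={}
for t in ['knob','bolt_pivot','door_free_corner','lip_top','keeper','door','cupboard']:
    for n in ['side','top','wrist']:
        r=robot.spot_point(t,n)
        if r: 
            print(t,n,[(np.round(x['position'],1),round(x['p'],2)) for x in r[:2]]); 
            if r[0]['p']>.4: rs.setdefault(t,[]).append(ray(n,r[0]['position']))
    if len(rs.get(t,[]))>1: print('   TRI',tri(rs[t]))
E
```

```text
pics
{'t': 0.0, 'joint_positions': array([ 1.0372,  0.2593,  1.5361,  0.    ,  1.348 , -0.2028]), 'dq': array([ 0.0005,  0.0017, -0.0004, -0.0012,  0.0007, -0.0007]), 'joint_efforts': array([ -0.0019, -44.6025, -29.057 ,  -0.0003,   0.0116,  -0.    ]), 'tcp_pos': array([0.1783, 0.5197, 0.2305]), 'tool_rot': array([-0.5171, -3.0981,  0.0026]), 'contact_force': array([-0.0861, -0.4395,  0.3095]), 'torque': array([-0.0493, -0.0477, -0.019 ]), 'opening': 0.08535700483155409} 0.0187
side {'fov_y': 44.5421345473178, 'cx': 255.24530956266725, 'cy': 196.459515471226, 'rvec': array([ 0.6384,  2.7713, -0.9318]), 'tvec': array([0.5837, 0.0052, 1.5656])} campos (array([0.9447, 0.5883, 1.2463]), array([-0.2743, -0.5479, -0.7903]))
top {'fov_y': 47.741980178664754, 'cx': 249.20225529744707, 'cy': 190.45751572299548, 'rvec': array([ 2.1091, -2.1514,  0.1887]), 'tvec': array([-0.1322,  0.6218,  1.4357])} campos (array([ 0.3592, -0.1399,  1.5221]), array([ 0.1705, -0.0187, -0.9852]))
wrist {'fov_y': 63.20703374452196, 'cx': 251.9763822225131, 'cy': 192.86767689803418, 'rvec': array([-2.3304, -1.6632,
[... 175 characters left out ...]
nob top [(array([219.5, 179.8]), 0.49)]
   TRI [0.5051 0.0634 0.2336]
bolt_pivot side [(array([264.5, 302.4]), 0.73), (array([260.3, 193.2]), 0.22)]
bolt_pivot top [(array([191.8, 155. ]), 0.85)]
   TRI [0.5895 0.1388 0.2358]
door_free_corner side [(array([226.6, 341.5]), 0.46)]
door_free_corner top [(array([234.2, 168. ]), 0.64), (array([215.9, 180.4]), 0.52)]
   TRI [0.4573 0.0957 0.2585]
lip_top side [(array([229. , 339.4]), 0.44)]
lip_top top [(array([236.9, 174.2]), 0.64), (array([183.8, 227.2]), 0.6)]
   TRI [0.4509 0.0835 0.2266]
keeper side [(array([228.1, 346.6]), 0.64)]
keeper top [(array([238.9, 173. ]), 0.41)]
   TRI [0.4405 0.0894 0.2338]
door top [(array([209.6, 168.5]), 0.93)]
```

```bash
python3 -c "
import cv2
for n in ['side','top']:
    im=cv2.imread(f'pics/{n}0.png'); cv2.imwrite(f'pics/{n}0b.png',cv2.resize(im,(800,600)))
"
```

```text
(no output)
```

View pics/side0b.png

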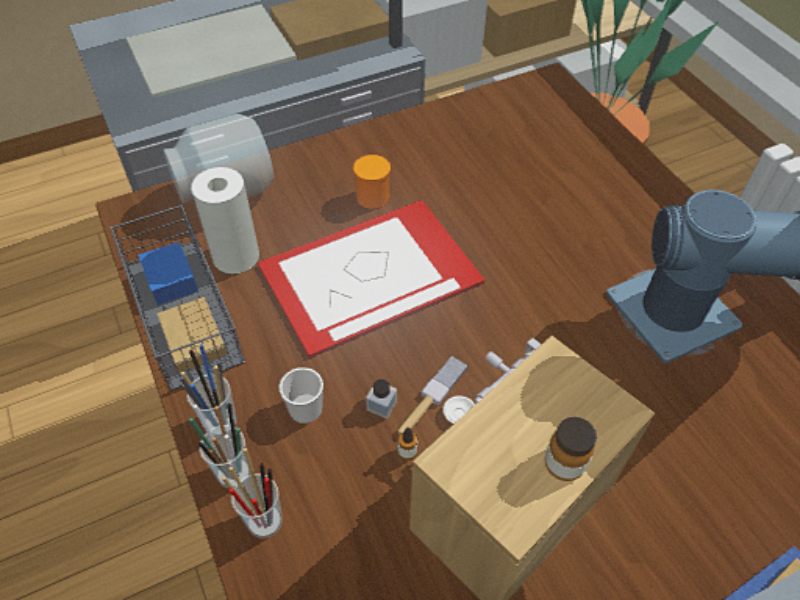

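View pics/top0b.png

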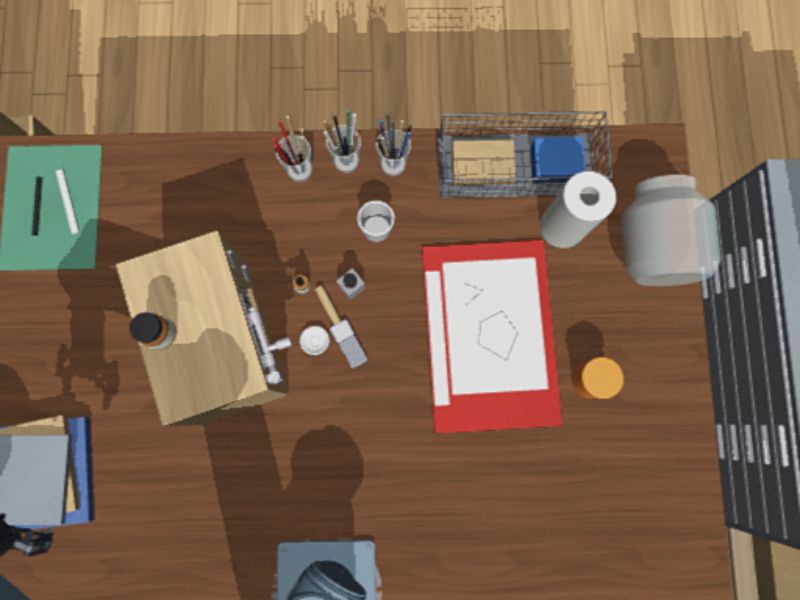

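```bash
python3 -c "
import cv2
im=cv2.imread('pics/side0.png'); cv2.imwrite('pics/side0c.png',cv2.resize(im[190:390,250:430],None,fx=4,fy=3,interpolation=cv2.INTER_CUBIC)[:600])
im=cv2.imread('pics/top0.png'); cv2.imwrite('pics/top0c.png',cv2.resize(im[135:285,60:260],None,fx=4,fy=4,interpolation=cv2.INTER_CUBIC))
"
```

```text
(no output)
```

View pics/side0c.png

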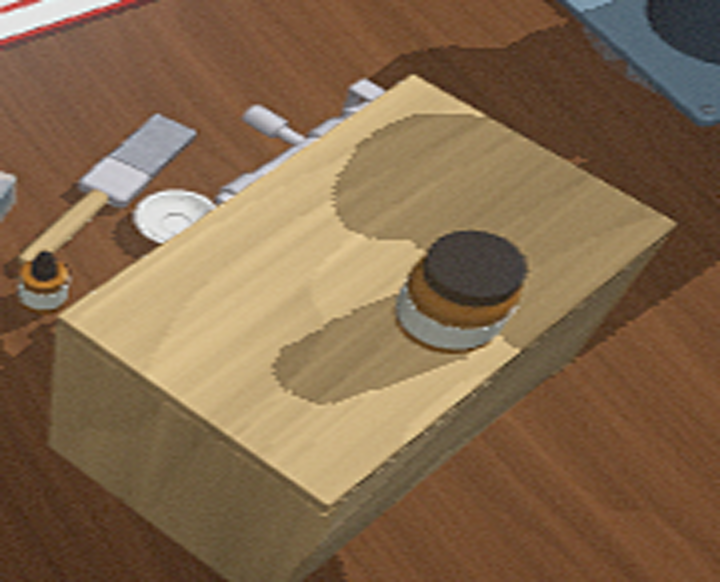

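View pics/top0c.png

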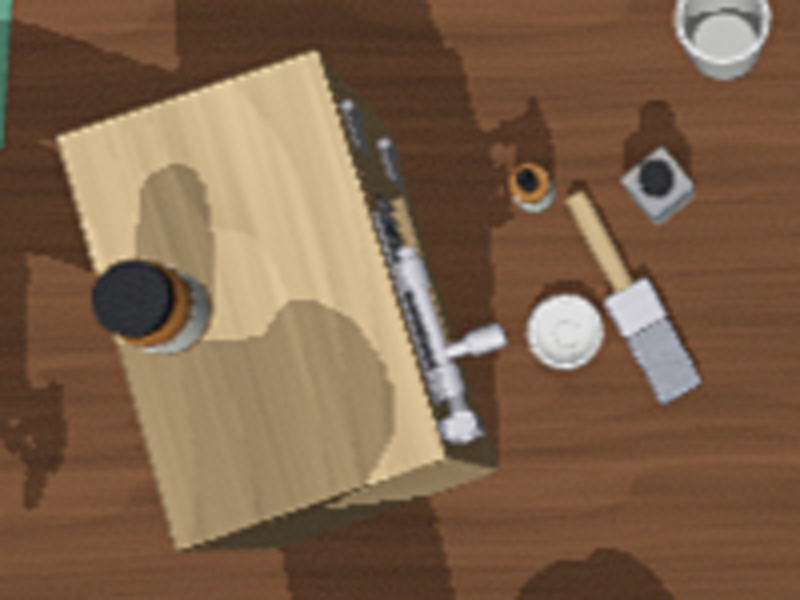

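```bash
cat > fit.py <<'E'
from h import *
from scipy.optimize import least_squares
np.set_printoptions(precision=4,suppress=True)
C=np.array([[-.1,-.16,.27],[-.1,.16,.27],[.1,.16,.27],[.1,-.16,.27]])
top=[(50,318),(462,443),(550,178),(136,57)]; top=[(135+r/4,60+c/4) for r,c in top]
side=[(320,60),(75,413),(223,676),(505,330)]; side=[(190+r/3,250+c/4) for r,c in side]
cs={n:cam(n) for n in('top','side')}
def W(p,q): 
    c,s=np.cos(p[2]),np.sin(p[2]); q=np.atleast_2d(q); return np.c_[p[0]+c*q[:,0]-s*q[:,1],p[1]+s*q[:,0]+c*q[:,1],q[:,2]]
def res(p): 
    w=W(p,C); return np.concatenate([proj(n,x,cs[n])-np.array(o) for n,O in (('top',top),('side',side)) for x,o in zip(w,O)])
s=least_squares(res,[.5,.2,1.8]); p=s.x
if __name__=='__main__':
    print('cupboard',p,'res',s.fun.reshape(-1,2))
    k=tri([ray('top',(220,181.5)),ray('side',(229.6,316))]); print('knob',k)
    R=np.array([[np.cos(p[2]),np.sin(p[2])],[-np.sin(p[2]),np.cos(p[2])]])
    for n,q in dict(knob=k,knobnet=[.5051,.0634],piv=[.5895,.1388],lip=[.4509,.0835],keeper=[.4405,.0894],corner=[.4573,.0957]).items(): print(n,R@(np.array(q[:2])-p[:2]))
    for t,z in dict(square_ink=0.,dropper_ink=0.,nib_dish=0.,brush=0.,brown_jar=.27,water_pot=0,tub=0).items():
        r=robot.spot_point(t,'top')
        if r: q=atz('top',r[0]['position'],z); print(t,r[0]['p'],q,'cup',R@(q[:2]-p[:2]))
E
python3 fit.py
```

```text
cupboard [0.535  0.2284 1.8895] res [[-0.2375 -0.9104]
 [-1.2339  0.2736]
 [ 0.3827 -0.7338]
 [-0.0061 -0.4477]
 [-1.6487 -0.707 ]
 [-0.8208 -0.0644]
 [-0.3681  0.9118]
 [ 0.6093  0.0068]]
knob [0.5036 0.0601 0.2257]
knob [-0.15    0.0825]
knobnet [-0.1473  0.0801]
piv [-0.1021 -0.0237]
lip [-0.1112  0.1253]
keeper [-0.1024  0.1333]
corner [-0.1016  0.1154]
nib_dish 0.5 [0.5389 0.0274 0.    ] cup [-0.192   0.0593]
brush 0.81 [ 0.5716 -0.0264  0.    ] cup [-0.2534  0.0451]
brown_jar 0.68 [0.5219 0.2803 0.27  ] cup [ 0.0534 -0.0038]
water_pot 0.63 [ 0.8007 -0.1157  0.    ] cup [-0.41   -0.1444]
tub 0.8 [ 0.4358 -0.5923  0.    ] cup [-0.7483  0.3514]
```

View pics/wrist0.png

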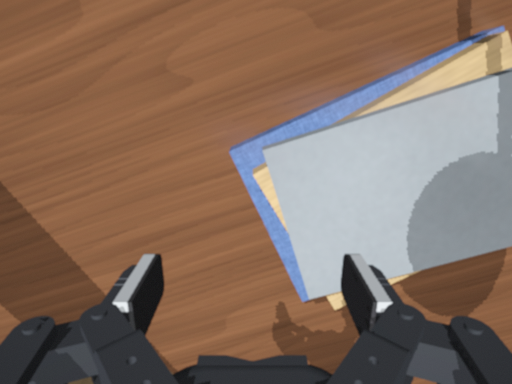

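Request:
{"op": "servo_tool", "data": {
  "claw": [0.085, 0.085, 0.085, 0.085, 0.085, 0.085, 0.085, 0.085],
  "xyz": [
    [0, 0, -0.04],
    [0, 0, -0.04],
    [0, 0, -0.04],
    [0, 0, -0.04],
    [0, 0, -0.03],
    [0, 0, 0],
    [0, 0, 0],
    [0, 0, 0]
  ],
  "turn": [6.6, 6.6, 6.6, 6.6, 6.6, 6.6, 6.6, 6.6]
}}

```text
t: 2.22
tcp_pos: [0.1787, 0.5204, 0.4222]
tool_rot: [-1.848, -2.54, -0.003]
contact_force: [0.2, 0.8, 0.1]
opening: 0.0852
```

Request:
{"op": "servo_tool", "data": {
  "claw": [0.085, 0.085, 0.085, 0.085, 0.085, 0.085, 0.085, 0.085, 0.085, 0.085, 0.085, 0.085, 0.085, 0.085, 0.085],
  "xyz": [
    [-0.0385, 0.0117, 0],
    [-0.0385, 0.0117, 0],
    [-0.0385, 0.0117, 0],
    [-0.0385, 0.0117, 0],
    [-0.0385, 0.0117, 0],
    [-0.0385, 0.0117, 0],
    [-0.0385, 0.0117, 0],
    [-0.0385, 0.0117, 0],
    [-0.0385, 0.0117, 0],
    [-0.0385, 0.0117, 0],
    [-0.0385, 0.0117, 0],
    [-0.0385, 0.0117, 0],
    [-0.0385, 0.0117, 0],
    [-0.0385, 0.0117, 0],
    [0, 0, 0]
  ],
  "turn": [0, 0, 0, 0, 0, 0, 0, 0, 0, 0, 0, 0, 0, 0, 0]
}}

```text
t: 3.47
tcp_pos: [0.5062, 0.0537, 0.4196]
tool_rot: [1.849, 2.539, -0.004]
contact_force: [-0.8, -0.1, -1.3]
opening: 0.0852
```

Run:
```python
from h import *
from fit import p,W
np.set_printoptions(precision=4,suppress=True)
s=robot.get_state(); R=cv2.Rodrigues(s['tool_rot'])[0]; print(s['tcp_pos'],R)
c=cam('wrist'); im=robot.capture('wrist')
kn=W(p,[[-.149,.0825,.2255]])[0]; print('pred knob',kn)
for t in ['knob','bolt_pivot','lip_top']:
    for x in robot.spot_point(t,'wrist')[:2]: print(t,np.round(x['position'],1),x['p'])
sil=robot.silhouettes('knob','wrist')
for x in sil[:1]: print('sil',x['position'],x['p'])
q=proj('wrist',kn,c); print(q)
cv2.circle(im,(int(q[1]),int(q[0])),3,(0,0,255),-1)
for y in (-.16,.16): 
    q=proj('wrist',W(p,[[-.1,y,.27]])[0],c); cv2.circle(im,(int(q[1]),int(q[0])),3,(255,0,0),-1)
cv2.imwrite('pics/w1.png',im)
```

```text
[0.5062 0.0537 0.4196] [[-0.3068  0.9518 -0.0012]
 [ 0.9518  0.3068 -0.0027]
 [-0.0022 -0.0019 -1.    ]]
pred knob [0.5034 0.061  0.2255]
knob [160.4 252.5] 0.65
knob [184.8 269.3] 0.48
bolt_pivot [115.  353.4] 0.69
lip_top [125.1 207.5] 0.9
sil [128.5, 255.5] 0.57
[159.2549 253.3571]
```

View pics/w1.png

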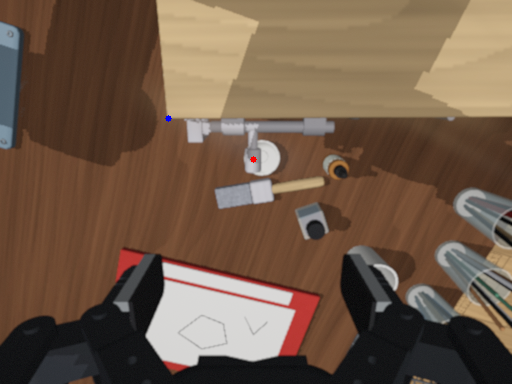

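Request:
{"op": "servo_tool", "data": {
  "claw": [0.085, 0.085, 0.085, 0.085, 0.085, 0.06, 0.045, 0.035, 0.035],
  "xyz": [
    [0.008, 0, 0.04],
    [0, 0, 0.04],
    [0, 0, 0.04],
    [0, 0, 0.04],
    [0, 0, 0.035],
    [0, 0, 0.019],
    [0, 0, 0],
    [0, 0, 0],
    [0, 0, 0]
  ],
  "turn": [-0.4, 0, 0, 0, 0, 0, 0, 0, 0]
}}

```text
t: 4.47
tcp_pos: [0.5014, 0.0679, 0.2094]
tool_rot: [1.829, 2.551, 0.003]
contact_force: [0.8, -0.7, 0.0]
opening: 0.0385
```

Run:
```python
from h import *
from fit import p,W
np.set_printoptions(precision=4,suppress=True)
s=robot.get_state(); R=cv2.Rodrigues(s['tool_rot'])[0]; print(s['tcp_pos'],R[:,1],s['contact_force'],s['opening'])
c=cam('wrist'); im=robot.capture('wrist')
kn=W(p,[[-.149,.0825,.2255]])[0]
r=robot.spot_point('knob','wrist')
for x in r[:2]: print('knob',np.round(x['position'],1),x['p'])
g=s['tcp_pos']-R[:,2]*robot.grip_depth
print('knob pred',kn,proj('wrist',kn,c),'grasp',g,proj('wrist',g,c),'err tool',R.T@(kn-g))
im=cv2.resize(im[100:340,130:390],None,fx=2.5,fy=2.5,interpolation=cv2.INTER_CUBIC)
cv2.imwrite('pics/w2.png',im)
```

```text
[0.5014 0.0679 0.2094] [0.947  0.3211 0.0032] [ 0.7807 -0.6815  0.0389] 0.03851281626198965
knob [287.9 252.1] 0.55
knob pred [0.5034 0.061  0.2255] [286.8354 254.294 ] grasp [0.5013 0.0679 0.2281] [277.1238 254.9838] err tool [-0.0072 -0.0003  0.0026]
```

View pics/w2.png

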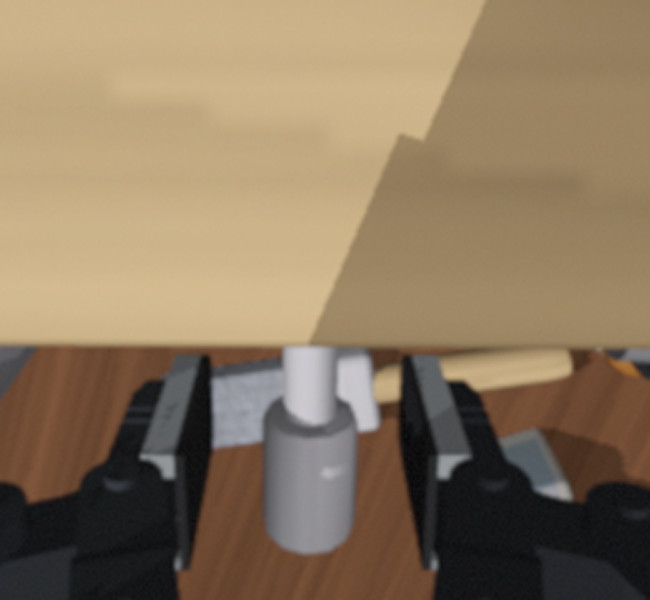

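Request:
{"op": "servo_tool", "data": {
  "claw": [0.035, 0.035, 0.035, 0.0, 0.0, 0.0, 0.0, 0.0],
  "xyz": [
    [-0.007, 0, 0.003],
    [0, 0, 0],
    [0, 0, 0],
    [0, 0, 0],
    [0, 0, 0],
    [0, 0, 0],
    [0, 0, 0],
    [0, 0, 0]
  ],
  "turn": [0.5, 0, 0, 0, 0, 0, 0, 0]
}}

```text
t: 5.23
tcp_pos: [0.5031, 0.0605, 0.2047]
tool_rot: [1.843, 2.543, 0.001]
contact_force: [1.9, -0.3, 2.3]
opening: 0.0162
```

```bash
cat > look.py <<'E'
from h import *
from fit import p,W
import sys
np.set_printoptions(precision=4,suppress=True)
s=robot.get_state(); R=cv2.Rodrigues(s['tool_rot'])[0]
c,sn=np.cos(p[2]),np.sin(p[2]); M=np.array([[c,sn,0],[-sn,c,0],[0,0,1]])
print('t',s['t'],'open',s['opening'],'toolY deg',np.degrees(np.arctan2(R[1,1],R[0,1])),'F cup',M@s['contact_force'],'tq',s['torque'])
print('grasp in cupboard',M@(s['tcp_pos']-R[:,2]*robot.grip_depth-[p[0],p[1],0]))
im=robot.capture('wrist'); cv2.imwrite(sys.argv[1],cv2.resize(im,(640,480)))
E
python3 look.py pics/w3.png
```

```text
t 5.2333 open 0.01615281905407437 toolY deg 18.146344504489935 F cup [-0.8704 -1.7535  2.2915] tq [ 0.0028 -0.2079 -0.0401]
grasp in cupboard [-0.1494  0.083   0.2234]
```

View pics/w3.png

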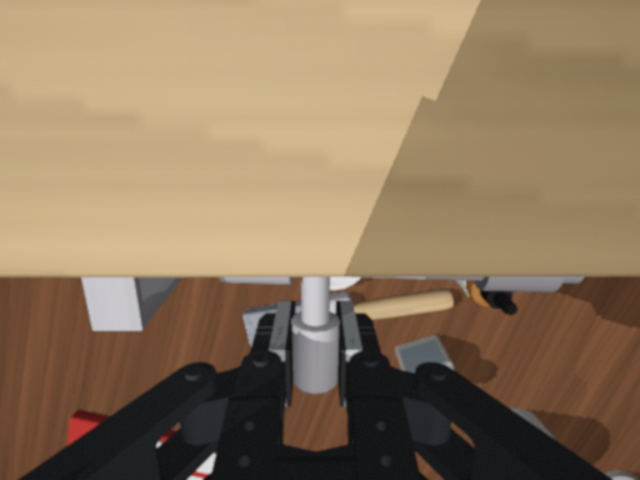

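Request:
{"op": "servo_tool", "data": {
  "claw": [0, 0, 0, 0, 0, 0],
  "xyz": [
    [0, 0, -0.0025],
    [0, 0, -0.0025],
    [0, 0, -0.0025],
    [0, 0, 0],
    [0, 0, 0],
    [0, 0, 0]
  ],
  "turn": [0, 0, 0, 0, 0, 0]
}}

```text
t: 5.78
tcp_pos: [0.5027, 0.0605, 0.2119]
tool_rot: [1.843, 2.544, 0.0]
contact_force: [2.3, 0.5, -1.4]
opening: 0.0162
```

```bash
python3 look.py pics/w4.png
```

```text
t 5.7833 open 0.016211749386551365 toolY deg 18.153681019496542 F cup [-0.2819 -2.2957 -1.4195] tq [-0.0144 -0.3728  0.0245]
grasp in cupboard [-0.1493  0.0833  0.2306]
```

View pics/w4.png

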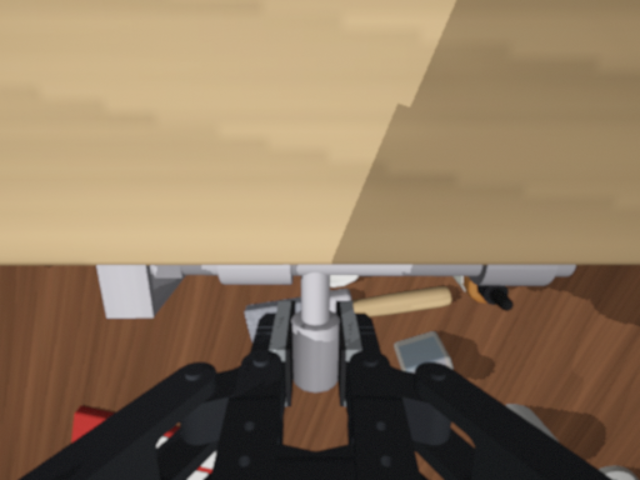

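Request:
{"op": "servo_tool", "data": {
  "claw": [0, 0, 0, 0],
  "xyz": [
    [0, 0.002, -0.0005],
    [0, 0.002, 0],
    [0, 0.002, 0],
    [0, 0, 0]
  ],
  "turn": [0, 0, 0, 0]
}}

```text
t: 6.17
tcp_pos: [0.5084, 0.0624, 0.2121]
tool_rot: [-1.843, -2.544, 0.001]
contact_force: [0.3, -0.7, -1.7]
opening: 0.0163
```

Past the 2 mm catch point with almost no force. Drawing the rest back.

Request:
{"op": "servo_tool", "data": {
  "claw": [0, 0, 0, 0, 0, 0, 0, 0, 0, 0],
  "xyz": [
    [0, 0.004, 0],
    [0, 0.004, 0],
    [0, 0.004, 0],
    [0, 0.004, 0],
    [0, 0.004, 0],
    [0, 0.004, 0],
    [0, 0.003, 0],
    [0, 0.001, 0],
    [0, 0, 0],
    [0, 0, 0]
  ],
  "turn": [0, 0, 0, 0, 0, 0, 0, 0, 0, 0]
}}

```text
t: 7.0
tcp_pos: [0.5355, 0.0713, 0.2124]
tool_rot: [1.843, 2.544, 0.001]
contact_force: [1.3, -1.0, -3.0]
opening: 0.0161
```

```bash
python3 look.py pics/w5.png
```

```text
t 7.0 open 0.016130306072169875 toolY deg 18.15156268549381 F cup [-1.3837 -0.9101 -3.0145] tq [-0.2137 -0.2604 -0.0001]
grasp in cupboard [-0.1493  0.0488  0.2311]
```

View pics/w5.png

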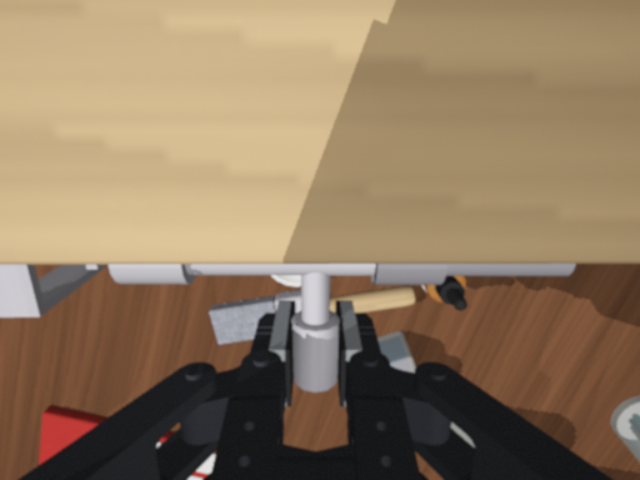

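Request:
{"op": "servo_tool", "data": {
  "claw": [0, 0, 0, 0, 0],
  "xyz": [
    [-0.0089, 0.0028, 0],
    [-0.0089, 0.0028, 0],
    [-0.0089, 0.0028, 0],
    [-0.0089, 0.0028, 0],
    [0, 0, 0]
  ],
  "turn": [-3, -3, -3, -3, 0]
}}

```text
t: 7.47
tcp_pos: [0.5595, 0.0422, 0.2122]
tool_rot: [-1.566, -2.723, -0.001]
contact_force: [-1.0, 1.6, -0.6]
opening: 0.0161
```

```bash
python3 look.py pics/w6.png
python3 - <<'E'
from h import *
from fit import p
c,s=np.cos(p[2]),np.sin(p[2]); M=np.array([[c,s,0],[-s,c,0],[0,0,1]])
for n,rc in dict(dropper=(185.5,193)).items(): print(n,M@(atz('top',rc,0)-[p[0],p[1],0]))
a=np.radians(12); print('knob ideal', -.1-.049*np.cos(a)-.172*np.sin(a), -.1235-.049*np.sin(a)+.172*np.cos(a))
E
```

```text
t 7.4667 open 0.016077447981504116 toolY deg 30.208003660798525 F cup [ 1.8482  0.4091 -0.5974] tq [0.3256 0.1573 0.0102]
grasp in cupboard [-0.1844  0.0351  0.2309]
dropper [-0.2003 -0.0557  0.    ]
knob ideal -0.1836900432566111 0.03455371447614436
```

View pics/w6.png

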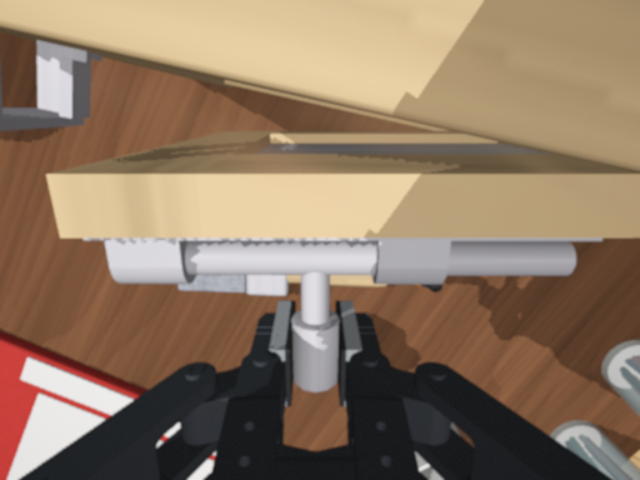

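Request:
{"op": "servo_tool", "data": {
  "claw": [0, 0, 0, 0, 0, 0, 0, 0, 0],
  "xyz": [
    [-0.0089, 0.0028, 0],
    [-0.0089, 0.0028, 0],
    [-0.0089, 0.0028, 0],
    [-0.0089, 0.0028, 0],
    [0, 0, 0],
    [0, 0, 0],
    [0, 0, 0],
    [0, 0, 0],
    [0, 0, 0]
  ],
  "turn": [-3, -3, -3, -3, 0, 0, 0, 0, 0]
}}

```text
t: 8.27
tcp_pos: [0.5876, 0.0203, 0.2122]
tool_rot: [-1.275, -2.87, 0.0]
contact_force: [-2.2, 1.0, -1.5]
opening: 0.0161
```

```bash
python3 look.py pics/w7.png
python3 - <<'E'
from h import *
im=robot.capture('top'); cv2.imwrite('pics/top7.png',cv2.resize(im[135:285,60:260],None,fx=4,fy=4,interpolation=cv2.INTER_CUBIC))
a=np.radians(24); print('knob ideal', -.1-.049*np.cos(a)-.172*np.sin(a), -.1235-.049*np.sin(a)+.172*np.cos(a)); print(robot.get_state()['dq'])
E
```

```text
t 8.2667 open 0.016052579878928944 toolY deg 42.114782260013286 F cup [ 1.6581  1.7571 -1.5031] tq [ 0.1105  0.3379 -0.1083]
grasp in cupboard [-0.2141  0.0153  0.2309]
knob ideal -0.2147224300335251 0.01369972320381313
[-0.00019629  0.00194173 -0.00295615  0.00130058  0.00151993 -0.0034104 ]
```

View pics/w7.png

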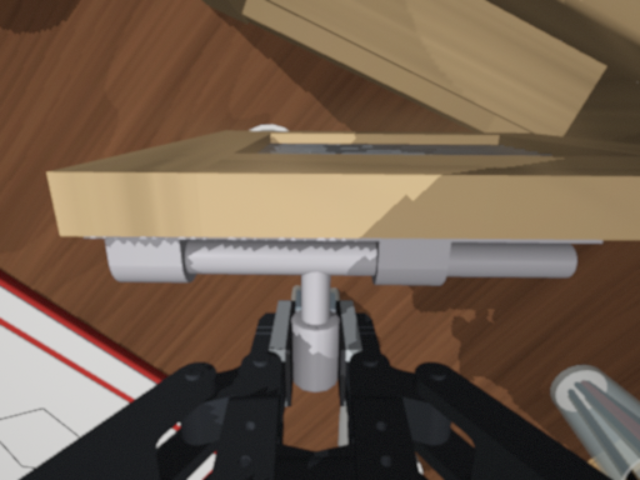

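View pics/top7.png

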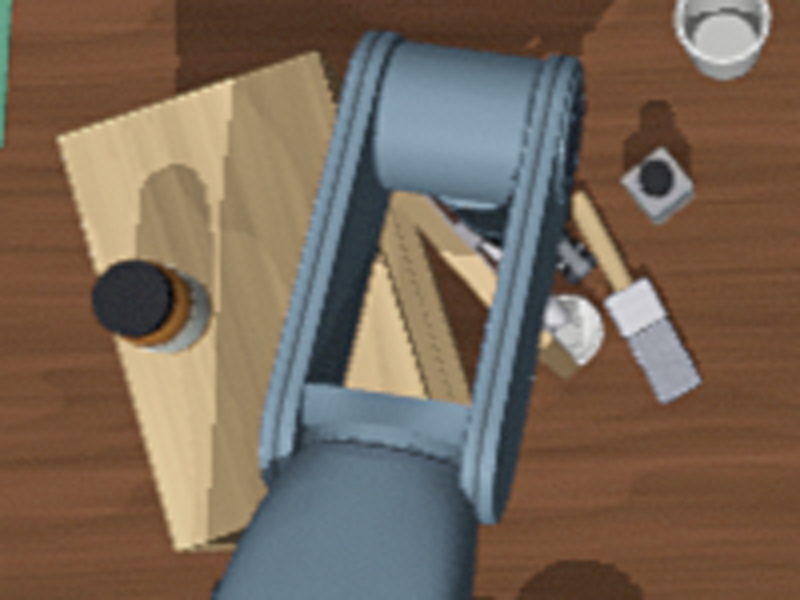

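```bash
python3 -c "
from plant import robot
print(robot.job_done()); s=robot.get_state(); print(s['t'],s['tcp_pos'],s['opening'])"
```

```text
the job is handed in; nothing more can be done
None
the job is handed in; nothing more can be done
```

I drew the bolt back and pulled the door open, and handed the job in at about 8.3 s with the gripper still holding the knob. No verdict is reported, and the joint values can't be read directly, so these figures come from tool poses and pictures.

- **Bolt:** I gripped the knob from above and lifted it about 7 mm, which is roughly 0.068 rad. I then drew it back 34–35 mm with the door shut. The highest tool force I read during the lift and slide was about 3.5 N, so there was no sign of forcing against the keeper.
- **Door:** I swung it open about 24° (0.42 rad, some 10 cm at the free edge). The tool was about 2 mm from the computed arc at the end.
- **Grip at hand-in:** The arm was still and the fingers stayed closed at 16 mm on the knob. That is slightly under its stated 18 mm diameter, but the wrist pictures show it held throughout.
- **Other objects:** In the last pictures the jar, square bottle, dish, brush and water pot stood where they were. The dropper bottle was hidden behind the arm, so I did not see it at the end. From its measured place it was clear of the door by a few centimetres. The tub was outside the last top view and far from the arm's path.

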